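# Close and tuck the lid of a coaster gift box

### The arm

A 7-joint arm with a two-finger parallel gripper is mounted at the origin on the work surface. World frame = base frame: x ahead of the robot, y to its left, z up, the work surface at z = 0. Lengths are in m, angles in rad, forces in N, time in s.
With the tool pointing down it reaches from about 0.425 to 0.875 m from the base axis. Payload 4.7 kg.
Tool frame: the origin (TCP) lies at the centre of the arm's flange, where the gripper is bolted on; the fingertips stand 182 mm ahead of it and the grasp point (between the pads) lies ahead of it (ctrl.hold_point_z is the z of the grasp point in the tool frame, in m); z points along the fingers, y is the direction in which the jaws open and shut (so a half turn about z gives the same grasp; the last joint's range is limited). The gripper opens to 87 mm and grips with 3 to 60 N. Pads are 19 mm wide; open, the fingers measure 117 mm over their backs; the gripper's body (75 mm by 190 mm) begins 51 mm behind the grasp point.
Start: joints at [-1.29, 0.321, -0.07, 1.45, 0.023, 1.371, -0.057], TCP at [0.171, 0.627, 0.405] pointing down, gripper open.
Joint ranges: [-2.86, 2.86], [-0.3, 2.09], [-1.38, 1.24], [0.06, 2.45], [-1.56, 4.7], [0.09, 2.05], [-2.69, 2.69]. Speed limits (rad/s): [2.57, 2.57, 3.14, 3.14, 3.14, 3.14, 3.14].

### API

Orientations are given as a rotation vector (axis times angle).
In Python, from bench import get_state, imaging, workorder, ctrl gives the robot as it stands.
- The arm moves only by the tool step_arm, never from a script. Its argument "increments" is a list of rows, each an object of numbers: "claw": the opening, from 0 (shut) to 1 (fully open); "tx", "ty", "tz": the shift along the tool's x, y, z in m; "spin": the turn about the tool's z in degrees. A call has 1 to 8 rows; each row is the pose to reach, as a shift and turn from the pose commanded when the call began, along the tool's axes at that moment; what a row does not reach only later rows make up. A row lasts 1/12 s, in which the tool goes at most 41.7 mm and 7.16 degrees, less where a joint would pass 70% of its speed; a pose out of reach is approached as far as the arm can. A call with a gripper value outside its range is refused whole. The fingers move at their own pace and stop on an object; "force" is the grip in N (left out, the last holds). Time passes only in rows, so rows that repeat a pose let the fingers close. It gives the time, the measured TCP pose, the force and the opening at its end, in the units of the state.
- get_state(): the state, without advancing time (a new reading comes with each control period).
- imaging.get_image(name): name is "scene" or "side" or "wrist"; returns the picture (400x640x3 uint8, blue, green, red); there is no depth.
- imaging.camera_params(name): a dict with "intrinsics" (3x3 intrinsics, pixels), "distortion" ([k1, k2, p1, p2, k3] as OpenCV has them; the pictures are not rectified), "camera_from_world" (4x4, takes a point from world to camera coordinates). Camera axes: x right, y down, z forward; pixel columns grow to the right and rows downward; lengths in m; the calibration is good to about 2 mm. A picture is of the moment at which its call begins: read the wrist's pose just before it. camera_params takes no time and is no camera call; for the wrist camera it gives the pose at the moment of the call.
- workorder.close_job(): hands the job in, once; it reports no verdict.
The state is a dict: "time": time; "joint_positions": joint angles; "qd": joint speeds; "joint_torque": joint torques, N m; "position": TCP position; "tool_rot": TCP orientation; "ft_force": force on the tool from outside, world axes, zero at the start; "torque": the same for the moment, N m; "grip_width": opening from 0.0 (shut) to 1.0 (fully open).
Only numpy, scipy, OpenCV 4.12 (cv2) and the standard library are available. Lean on these libraries where they do the work, as an engineer would, in place of code of your own. Each camera call takes 0.05 s, during which the arm holds its last target. There are 200 camera calls.

### The job

Close the gift box over its tile coaster: with the fingertips push the open lid over on its hinge until it lies flat, then push the flat lid forward, away from its hinge, until its front edge is tucked fully home beneath the brass lip. Work gently, pick nothing up, leave the coaster lying in the box and leave the bowl, the vase and the little dish where they stand.

Things in the scene. Friction and masses are not known exactly. Their poses are not given: they have to be found in the camera images.
- box: Brown wooden gift box, screwed to a white board on the counter (it cannot move). Origin: centre of the board's underside, on the counter; its x axis points from the hinge side to the lip side, y across the box, z up. Board 180 x 146 x 8 mm; box 144 (x) x 120 (y) mm; side walls end 58 mm above the counter, rear (hinge side) wall 48 mm, front wall and lip 75 mm. Hinge axis (parallel to y) 60 mm above the counter, at x = -62 mm when the lid is pulled back.
- lip_edge (a point): Middle of the lower inner edge of the fixed brass lip, a bar on the front wall 120 mm long (y), 6 mm thick, which overhangs the box by 14 mm from its front wall: its underside is 69 mm above the counter, its top 75 mm, from x = 48 to 72 mm in the box frame. Axes as the box.
- lid_edge (a point): Middle of the lid's free edge. The lid is a light wooden panel 105 mm long (hinge to free edge), 108 mm wide, 6 mm thick, about 130 g, with a patterned white tile 50 x 100 x 10 mm fixed on its outer face from 37 to 87 mm from the hinge axis. The hinge axis runs along the panel's inner face at its rear end. Site axes: x from hinge to free edge, y across, z out of the outer face (up when closed).
- push_edge (a point): On the lid's outer face, middle of the foot of the step, 10 mm high and 100 mm wide, where the raised tile begins, 37 mm from the hinge axis and facing it. With the lid flat, the panel's top is 66 mm above the counter, the tile's top 76 mm; fingertips set down behind this step can push the lid forward. Axes as point lid_edge.
- lid (a joint): Fold angle of the lid, rad: 0 lies flat (closed), 1.57 stands upright, 1.95 is the rear stop, leaning back beyond the hinge side. A little friction holds it wherever it is left while open, though a lid folded well over may sink shut by itself; it yields to 1 to 2 N near its free edge. Starts open between 1.3 and 1.85.
- lid_slide (a joint): How far the hinge pins have been pushed forward (box +x) along their slots, m: 0 is back, 0.018 the forward stop. Stiff: takes about 6 to 9 N. With the lid flat at 0 its free edge lies 5 mm short of the lip; at 0.018 it lies 13 mm beneath it with 3 mm play. Moved forward with the lid up, the lid lands on top of the lip instead. Starts at 0 to 0.002.
- coaster: Loose patterned ceramic tile coaster, 90 x 90 x 8 mm, lying on the box's floor 14 mm above the counter; origin at the centre of its underside.
- bowl: Blue ceramic bowl, loose, 90 mm across, 40 mm high, beside the box; origin at the centre of its underside.
- vase: Brass vase, loose, 66 mm across, 95 mm high, beside the box; origin at the centre of its underside.
- dish: Square brown wooden dish on four feet, loose, 85 x 85 x 38 mm, beside the box; origin at counter height under its centre.

How it is judged:
By the outcome, as a careful person would: the job done as asked, in the order asked, and still so for the second after the job is handed in, with the robot touching nothing.
It also fails if it takes over 48 s, if anything falls off the work surface, if the arm or the gripper's body presses on something with over 40 N, if the wrist force passes 120 N, or if a joint passes its speed limit or range.

## Working session

There is one attempt and no reset: what is moved stays moved. The work goes in short steps, Python scripts to look and compute and a tool call to move; the robot and the scene stay as the last step left them, time stands still between calls to the robot, and variables do not carry over. Pictures are saved under pics/ and viewed, on a budget of 10 in all, crops included, one or two more only if the job needs it, and the job is handed in when it is done.

Besides the shell and the picture viewer there is one more tool, called after ">>>" as name(argument=value, ...), one argument or row to a line, values as JSON. step_arm: Moves the arm, as the interface text tells. Its arguments: {"type":"object","properties":{"increments":{"type":"array"},"force":{"type":"number"}},"required":["increments"]}

```bash
mkdir -p pics; ls
python3 - <<'E'
from bench import get_state, imaging, ctrl
import cv2,numpy as np
np.set_printoptions(precision=4,suppress=True)
s=get_state();print(s);print(ctrl.hold_point_z)
ims=[]
for n in ("scene","side"):
    im=imaging.get_image(n);cv2.imwrite(f"pics/{n}0.png",im)
    p=imaging.camera_params(n);print(n,p)
E
```

```text
pics
{'time': 0.0, 'joint_positions': array([-1.2899,  0.3218, -0.0701,  1.4517,  0.0226,  1.3708, -0.0569]), 'qd': array([-0.0005, -0.0004,  0.0019,  0.0008, -0.002 ,  0.0001,  0.0003]), 'joint_torque': array([  0.0002, -49.1287,  -0.4036, -31.253 ,  -0.0639,   0.0435,
         0.0002]), 'position': array([0.1713, 0.6268, 0.4037]), 'tool_rot': array([-0.4178, -3.1135,  0.003 ]), 'ft_force': array([-0.5161, -0.0583,  0.4359]), 'torque': array([-0.0646, -0.0736, -0.0241]), 'grip_width': 0.9971426131398863}
0.1635
scene {'intrinsics': array([[510.8809,   0.    , 317.9044],
       [  0.    , 510.8809, 196.601 ],
       [  0.    ,   0.    ,   1.    ]]), 'distortion': array([-0.1405,  0.    ,  0.    ,  0.    ,  0.    ]), 'camera_from_world': array([[-0.2876,  0.9576, -0.0163,  0.1432],
       [ 0.7115,  0.2023, -0.673 , -0.4331],
       [-0.6412, -0.2051, -0.7395,  1.4689],
       [ 0.    ,  0.    ,  0.    ,  1.    ]])}
side {'intrinsics': array([[461.6644,   0.    , 325.0033],
       [  0.    , 461.6644, 195.4487],
       [  0.    ,   0.    ,   1.    ]]), 'distortion': array([-0.0667,  0.    ,  0.    ,  0.    ,  0.    ]), 'camera_from_world': array([[-0.7289, -0.6843, -0.0209,  0.5234],
       [-0.4408,  0.4925, -0.7504,  0.3314],
       [ 0.5238, -0.5378, -0.6606,  0.6143],
       [ 0.    ,  0.    ,  0.    ,  1.    ]])}
```

View pics/scene0.png

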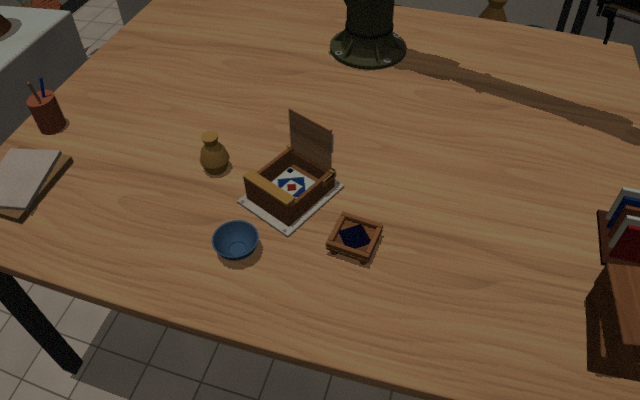

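View pics/side0.png

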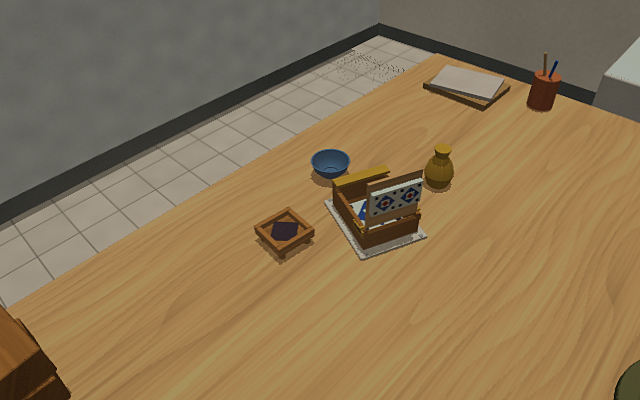

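The scene view shows the box around (290,185), with its lip toward the lower left. The visible board corners are about (238,200), (288,231) and (343,186). In the side view they are about (326,203), (363,257) and (426,236). Next I'll take enlarged crops and rough ray casts.

```bash
cat > h.py <<'E'
import numpy as np,cv2
from bench import get_state, imaging, ctrl
from scipy.spatial.transform import Rotation as R
np.set_printoptions(precision=4,suppress=True)
def ray(n,uv,p=None):
    p=p or imaging.camera_params(n)
    x=cv2.undistortPoints(np.array([[uv]],float),p["intrinsics"],p["distortion"])[0,0]
    T=np.array(p["camera_from_world"]);r=T[:3,:3].T
    return -r@T[:3,3], r@np.array([x[0],x[1],1])
def onz(n,uv,z,p=None):
    c,d=ray(n,uv,p);return c+d*(z-c[2])/d[2]
def tri(l):
    A=np.zeros((3,3));b=np.zeros(3)
    for n,uv in l:
        c,d=ray(n,uv);d=d/np.linalg.norm(d);M=np.eye(3)-np.outer(d,d);A+=M;b+=M@c
    return np.linalg.solve(A,b)
def proj(n,P,p=None):
    p=p or imaging.camera_params(n);T=np.array(p["camera_from_world"])
    return cv2.projectPoints(np.atleast_2d(P).astype(float),cv2.Rodrigues(T[:3,:3])[0],T[:3,3],p["intrinsics"],p["distortion"])[0][:,0]
E
python3 - <<'E'
from h import *
for n,l in (("scene",[(238,200),(288,231),(343,186)]),("side",[(326,203),(363,257),(426,236)])):
    for uv in l: print(n,uv,onz(n,uv,.008))
a=cv2.imread("pics/scene0.png")[100:240,200:400];b=cv2.imread("pics/side0.png")[130:270,240:465]
cv2.imwrite("pics/crop0.png",np.vstack([cv2.resize(a,(429,300),interpolation=2),cv2.resize(b,(482,300),interpolation=2)[:,:429]]) if 0 else np.hstack([cv2.resize(a,None,fx=2,fy=2,interpolation=2)[:,:350],cv2.resize(b,None,fx=2,fy=2,interpolation=2)]))
E
```

```text
scene (238, 200) [ 0.6619 -0.125   0.008 ]
scene (288, 231) [0.711  0.0025 0.008 ]
scene (343, 186) [0.5632 0.0755 0.008 ]
side (326, 203) [0.709  0.0064 0.008 ]
side (363, 257) [0.5549 0.0697 0.008 ]
side (426, 236) [ 0.4979 -0.0541  0.008 ]
```

View pics/crop0.png

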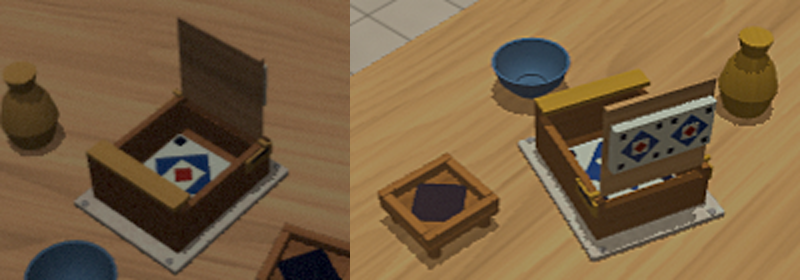

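The enlarged crops confirm which corners match between views. The lid's free-edge corners are at scene (289,109) and (332.5,131.5), and side (423.5,170) and (366.5,185). The tile faces the robot.

```bash
cat >> h.py <<'E'
C=np.array([.607,-.0255]);YAW=np.radians(-23.5)
def box2w(p):
    c,s=np.cos(YAW),np.sin(YAW);return np.array([C[0]+c*p[0]-s*p[1],C[1]+s*p[0]+c*p[1],p[2]])
def w2box(w):
    c,s=np.cos(YAW),np.sin(YAW);d=np.array(w[:2])-C;return np.array([c*d[0]+s*d[1],-s*d[0]+c*d[1],w[2]])
def tool():
    s=get_state();M=R.from_rotvec(s["tool_rot"]).as_matrix();return s,M,s["position"]+M[:,2]*.182
def goto(tipbox):
    s,M,t=tool();tgt=box2w(tipbox)
    ya=np.degrees(np.arctan2(M[1,1],M[0,1]));want=np.degrees(YAW)+90
    # spin about tool z (down): positive spin lowers world yaw
    e=(ya-want+90)%180-90
    print("t",s["time"],"tip box",w2box(t),"F box",R.from_euler('z',-YAW).apply(s["ft_force"]),"shift",M.T@(tgt-t),"spin",e)
E
python3 - <<'E'
from h import *
a=tri([("scene",(289,109)),("side",(423.5,170))]);b=tri([("scene",(332.5,131.5)),("side",(366.5,185))])
print(a,b,w2box(a),w2box(b))
# lip top inner/outer front corners in scene, z=.075 (crop coords/2+offset)
for uv in ((200+87/2,100+153/2),(200+190/2,100+207/2),(200+105/2,100+142/2)): print("lip scene",w2box(onz("scene",uv,.075)))
for uv in ((240+185/2,130+98/2),(240+298/2,130+72/2),(240+190/2,130+109/2),(240+301/2,130+83/2)): print("lip side",w2box(onz("side",uv,.075)))
s,M,t=tool();print(M);goto((-.12,0,.2))
p=imaging.camera_params("wrist");T=p["camera_from_world"];print("wristcam",-T[:3,:3].T@T[:3,3],T[2,:3])
E
```

```text
[ 0.5242 -0.051   0.159 ] [0.5706 0.0521 0.1622] [-0.0658 -0.0564  0.159 ] [-0.0643  0.0567  0.1622]
lip scene [ 0.0754 -0.0561  0.075 ]
lip scene [0.0635 0.0717 0.075 ]
lip scene [ 0.0529 -0.0531  0.075 ]
lip side [0.0732 0.0575 0.075 ]
lip side [ 0.063  -0.0667  0.075 ]
lip side [0.0554 0.06   0.075 ]
lip side [ 0.0456 -0.0605  0.075 ]
[[-0.9646  0.2636 -0.0003]
 [ 0.2636  0.9646 -0.0017]
 [-0.0001 -0.0017 -1.    ]]
t 0.1 tip box [-0.6596  0.4242  0.2218] F box [-0.2545 -0.2293 -0.2541] shift [-0.4734 -0.4969  0.0227] spin 8.216880347302578
wristcam [0.1098 0.6441 0.3826] [ 0.232  -0.0661 -0.9705]
```

>>> step_arm(
  increments=[
    {"tx": -0.03,"ty": -0.03,"spin": 2,"claw": 0.5},
    {"tx": -0.06,"ty": -0.06,"spin": 4,"claw": 0.5},
    {"tx": -0.09,"ty": -0.09,"spin": 8.2,"claw": 0.5},
    {"tx": -0.115,"ty": -0.12,"spin": 8.2,"claw": 0.5},
    {"tx": -0.14,"ty": -0.15,"spin": 8.2,"claw": 0.5},
    {"tx": -0.17,"ty": -0.18,"spin": 8.2,"claw": 0.5},
    {"tx": -0.2,"ty": -0.21,"spin": 8.2,"claw": 0.5},
    {"tx": -0.22,"ty": -0.23,"spin": 8.2,"claw": 0.5},
  ],
  force=20,
)

```text
invalid input at $.increments[0]: expected keys claw, tx, ty, tz, spin
```

```bash
python3 -c "
from h import *
goto((-.12,0,.2))"
```

```text
t 0.1 tip box [-0.6596  0.4242  0.2218] F box [-0.2545 -0.2293 -0.2541] shift [-0.4734 -0.4969  0.0227] spin 8.216880347302578
```

>>> step_arm(
  increments=[
    {"tx": -0.03,"ty": -0.03,"tz": 0,"spin": 2,"claw": 0.5},
    {"tx": -0.06,"ty": -0.06,"tz": 0,"spin": 4,"claw": 0.5},
    {"tx": -0.09,"ty": -0.09,"tz": 0,"spin": 8.2,"claw": 0.5},
    {"tx": -0.115,"ty": -0.12,"tz": 0,"spin": 8.2,"claw": 0.5},
    {"tx": -0.14,"ty": -0.15,"tz": 0,"spin": 8.2,"claw": 0.5},
    {"tx": -0.17,"ty": -0.18,"tz": 0,"spin": 8.2,"claw": 0.5},
    {"tx": -0.2,"ty": -0.21,"tz": 0,"spin": 8.2,"claw": 0.5},
    {"tx": -0.22,"ty": -0.23,"tz": 0,"spin": 8.2,"claw": 0.5},
  ],
  force=20,
)

```text
time: 0.77
position: [0.3246, 0.3435, 0.4045]
tool_rot: [0.644, 3.074, -0.001]
ft_force: [0.6, -0.3, -0.4]
grip_width: 0.526
```

```bash
python3 -c "
from h import *
goto((-.12,0,.2))"
```

```text
t 0.7667 tip box [-0.406   0.2256  0.2225] F box [ 0.6331 -0.0656 -0.4324] shift [-0.2866 -0.2248  0.0229] spin -0.16251646530018604
```

>>> step_arm(
  increments=[
    {"tx": -0.025,"ty": -0.025,"tz": 0,"spin": 0,"claw": 0.5},
    {"tx": -0.055,"ty": -0.05,"tz": 0,"spin": 0,"claw": 0.5},
    {"tx": -0.085,"ty": -0.075,"tz": 0,"spin": 0,"claw": 0.5},
    {"tx": -0.115,"ty": -0.1,"tz": 0,"spin": 0,"claw": 0.5},
    {"tx": -0.145,"ty": -0.125,"tz": 0,"spin": 0,"claw": 0.5},
    {"tx": -0.17,"ty": -0.15,"tz": 0,"spin": 0,"claw": 0.5},
    {"tx": -0.19,"ty": -0.17,"tz": 0,"spin": 0,"claw": 0.5},
    {"tx": -0.2,"ty": -0.18,"tz": 0,"spin": 0,"claw": 0.5},
  ],
)

```text
time: 1.43
position: [0.4356, 0.0981, 0.4047]
tool_rot: [0.648, 3.074, -0.001]
ft_force: [0.3, 0.5, 0.1]
grip_width: 0.499
```

```bash
python3 -c "
from h import *
goto((-.12,0,.2))"
```

```text
t 1.4333 tip box [-0.2064  0.0449  0.2227] F box [0.0982 0.6162 0.0815] shift [-0.0866 -0.0444  0.0227] spin -0.2934577454668954
```

>>> step_arm(
  increments=[
    {"tx": -0.03,"ty": -0.015,"tz": 0,"spin": 0,"claw": 0.5},
    {"tx": -0.06,"ty": -0.03,"tz": 0.01,"spin": 0,"claw": 0.5},
    {"tx": -0.08,"ty": -0.044,"tz": 0.03,"spin": 0,"claw": 0.5},
    {"tx": -0.087,"ty": -0.044,"tz": 0.05,"spin": 0,"claw": 0.5},
    {"tx": -0.087,"ty": -0.044,"tz": 0.07,"spin": 0,"claw": 0.5},
    {"tx": -0.087,"ty": -0.044,"tz": 0.078,"spin": 0,"claw": 0.5},
    {"tx": -0.087,"ty": -0.044,"tz": 0.078,"spin": 0,"claw": 0.5},
  ],
)

```text
time: 2.02
position: [0.4959, 0.0274, 0.3245]
tool_rot: [-0.638, -3.072, 0.004]
ft_force: [-0.4, 0.0, 0.3]
grip_width: 0.5
```

```bash
python3 -c "
from h import *
goto((-.09,0,.145))
w=imaging.get_image('wrist');s=imaging.get_image('side')
P=imaging.camera_params('wrist')
print('rear board corners px',proj('wrist',[box2w((-.09,-.073,.008)),box2w((-.09,.073,.008)),box2w((-.062,-.054,.165)),box2w((-.062,.054,.165))]))
cv2.imwrite('pics/w1.png',w);cv2.imwrite('pics/c1.png',np.hstack([cv2.resize(w,(480,300)),cv2.resize(s[110:270,300:460],(300,300))]))"
```

```text
t 2.0167 tip box [-0.1237  0.0036  0.1426] F box [-0.3527 -0.1033  0.3264] shift [-0.0337 -0.0037 -0.0026] spin 0.01696075194996638
rear board corners px [[249.5443 220.8535]
 [383.7687 221.1154]
 [220.6583 347.522 ]
 [403.6939 348.2169]]
```

View pics/c1.png

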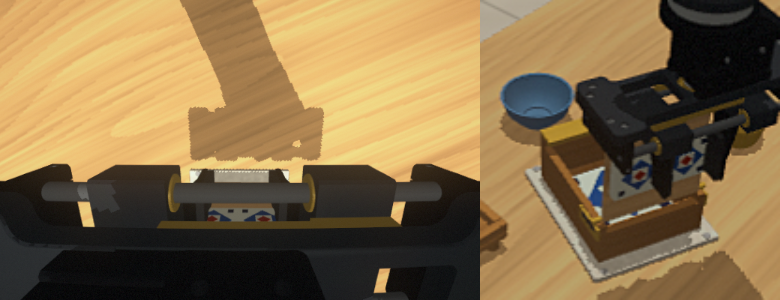

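The wrist view shows the board's rear edge within about 5 mm of prediction: its corners are near (253,227) and (387,227), against a predicted 249 and 384. In the side crop the fingers are behind the tile and the body is clear. Next I push the lid over, following its arc.

>>> step_arm(
  increments=[
    {"tx": -0.012,"ty": 0,"tz": 0,"spin": 0,"claw": 0.5},
    {"tx": -0.022,"ty": 0,"tz": 0,"spin": 0,"claw": 0.5},
    {"tx": -0.03,"ty": 0,"tz": 0,"spin": 0,"claw": 0.5},
    {"tx": -0.036,"ty": 0,"tz": 0.001,"spin": 0,"claw": 0.5},
    {"tx": -0.042,"ty": 0,"tz": 0.001,"spin": 0,"claw": 0.5},
    {"tx": -0.048,"ty": 0,"tz": 0.001,"spin": 0,"claw": 0.5},
    {"tx": -0.053,"ty": 0,"tz": 0.001,"spin": 0,"claw": 0.5},
    {"tx": -0.058,"ty": 0,"tz": 0.001,"spin": 0,"claw": 0.5},
  ],
)

```text
time: 2.78
position: [0.5506, 0.0041, 0.3257]
tool_rot: [-0.639, -3.076, -0.0]
ft_force: [-0.6, 0.4, 0.4]
grip_width: 0.502
```

```bash
python3 -c "
from h import *
goto((-.042,0.004,.136))"
```

```text
t 2.7833 tip box [-0.0636  0.0047  0.1437] F box [-0.7306  0.1404  0.3506] shift [-0.0216 -0.0007  0.0077] spin 0.018310835165550543
```

>>> step_arm(
  increments=[
    {"tx": -0.006,"ty": 0,"tz": 0.002,"spin": 0,"claw": 0.5},
    {"tx": -0.012,"ty": 0,"tz": 0.004,"spin": 0,"claw": 0.5},
    {"tx": -0.017,"ty": 0,"tz": 0.006,"spin": 0,"claw": 0.5},
    {"tx": -0.022,"ty": 0,"tz": 0.008,"spin": 0,"claw": 0.5},
    {"tx": -0.027,"ty": 0,"tz": 0.01,"spin": 0,"claw": 0.5},
    {"tx": -0.031,"ty": 0,"tz": 0.012,"spin": 0,"claw": 0.5},
    {"tx": -0.035,"ty": 0,"tz": 0.015,"spin": 0,"claw": 0.5},
    {"tx": -0.035,"ty": 0,"tz": 0.015,"spin": 0,"claw": 0.5},
  ],
)

```text
time: 3.45
position: [0.5826, -0.0101, 0.31]
tool_rot: [-0.64, -3.075, 0.001]
ft_force: [-0.3, 0.1, -0.5]
grip_width: 0.5
```

```bash
python3 -c "
from h import *
goto((-.015,0.004,.118))
s=imaging.get_image('side');c=imaging.get_image('scene')
cv2.imwrite('pics/c2.png',np.hstack([cv2.resize(c[90:240,210:370],(400,375)),cv2.resize(s[110:270,300:460],(375,375))]))"
```

```text
t 3.45 tip box [-0.0285  0.0042  0.128 ] F box [-0.2665 -0.0481 -0.5078] shift [-0.0135 -0.0002  0.01  ] spin -0.013266961207847316
```

View pics/c2.png

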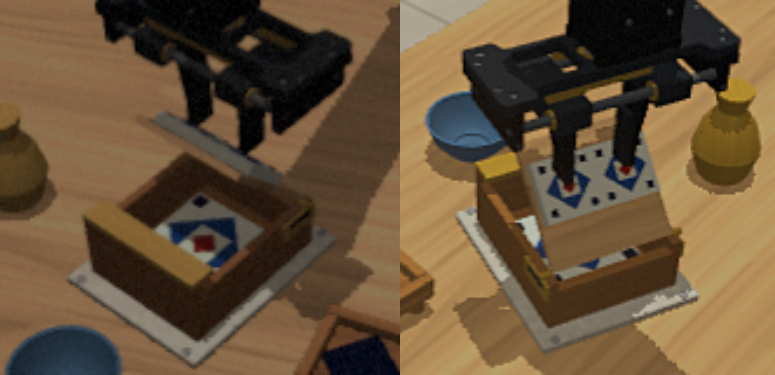

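Both crops show the lid leaning forward at roughly 45°, with the fingertips on the tile. The coaster, vase and bowl are undisturbed. I continue the arc.

>>> step_arm(
  increments=[
    {"tx": -0.004,"ty": 0,"tz": 0.003,"spin": 0,"claw": 0.5},
    {"tx": -0.008,"ty": 0,"tz": 0.006,"spin": 0,"claw": 0.5},
    {"tx": -0.013,"ty": 0,"tz": 0.01,"spin": 0,"claw": 0.5},
    {"tx": -0.017,"ty": 0,"tz": 0.014,"spin": 0,"claw": 0.5},
    {"tx": -0.021,"ty": 0,"tz": 0.018,"spin": 0,"claw": 0.5},
    {"tx": -0.024,"ty": 0,"tz": 0.022,"spin": 0,"claw": 0.5},
    {"tx": -0.027,"ty": 0,"tz": 0.027,"spin": 0,"claw": 0.5},
    {"tx": -0.029,"ty": 0,"tz": 0.031,"spin": 0,"claw": 0.5},
  ],
)

```text
time: 4.22
position: [0.6091, -0.0215, 0.279]
tool_rot: [-0.64, -3.076, 0.0]
ft_force: [0.9, 0.3, 0.6]
grip_width: 0.503
```

```bash
python3 -c "
from h import *
goto((.008,0.004,.078))"
```

```text
t 4.2167 tip box [0.0003 0.0044 0.097 ] F box [0.6927 0.6386 0.5525] shift [-0.0077 -0.0004  0.019 ] spin 0.004083813496166044
```

>>> step_arm(
  increments=[
    {"tx": -0.002,"ty": 0,"tz": 0.004,"spin": 0,"claw": 0.5},
    {"tx": -0.003,"ty": 0,"tz": 0.008,"spin": 0,"claw": 0.5},
    {"tx": -0.004,"ty": 0,"tz": 0.012,"spin": 0,"claw": 0.5},
    {"tx": -0.005,"ty": 0,"tz": 0.015,"spin": 0,"claw": 0.5},
    {"tx": -0.005,"ty": 0,"tz": 0.018,"spin": 0,"claw": 0.5},
    {"tx": -0.005,"ty": 0,"tz": 0.02,"spin": 0,"claw": 0.5},
    {"tx": -0.005,"ty": 0,"tz": 0.021,"spin": 0,"claw": 0.5},
  ],
)

```text
time: 4.8
position: [0.6133, -0.0232, 0.2585]
tool_rot: [-0.639, -3.076, -0.0]
ft_force: [-1.6, 0.1, 2.0]
grip_width: 0.498
```

```bash
python3 -c "
from h import *
goto((-.048,0.004,.11))
s=imaging.get_image('side');c=imaging.get_image('scene')
cv2.imwrite('pics/c3.png',np.hstack([cv2.resize(c[90:240,210:370],(400,375)),cv2.resize(s[110:270,300:460],(375,375))]))"
```

```text
t 4.8 tip box [0.0048 0.0046 0.0765] F box [-1.5222 -0.6037  1.9766] shift [ 0.0528 -0.0006 -0.0335] spin 0.018025146198965558
```

View pics/c3.png

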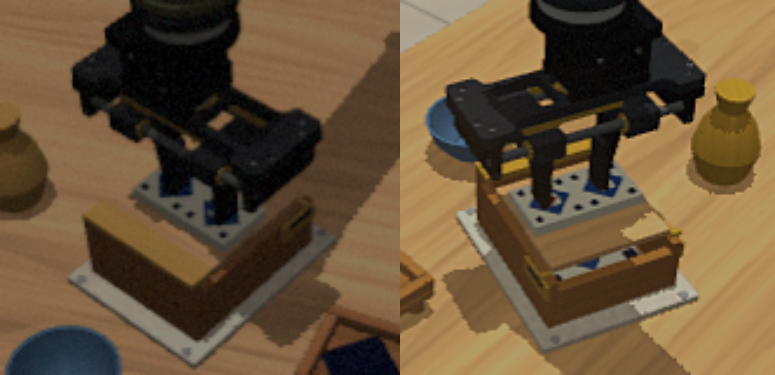

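The lid lies flat: the fingertips rest on the tile at z = 76.5 mm with about 2 N. Next I lift, move back behind the step, and set down.

>>> step_arm(
  increments=[
    {"tx": 0,"ty": 0,"tz": -0.012,"spin": 0,"claw": 0.5},
    {"tx": 0,"ty": 0,"tz": -0.025,"spin": 0,"claw": 0.5},
    {"tx": 0.02,"ty": 0,"tz": -0.025,"spin": 0,"claw": 0.5},
    {"tx": 0.04,"ty": 0,"tz": -0.025,"spin": 0,"claw": 0.5},
    {"tx": 0.05,"ty": 0,"tz": -0.025,"spin": 0,"claw": 0.5},
    {"tx": 0.05,"ty": 0,"tz": -0.02,"spin": 0,"claw": 0.5},
    {"tx": 0.05,"ty": 0,"tz": -0.01,"spin": 0,"claw": 0.5},
    {"tx": 0.05,"ty": 0,"tz": -0.005,"spin": 0,"claw": 0.5},
  ],
)

```text
time: 5.57
position: [0.5679, -0.0035, 0.2631]
tool_rot: [0.639, 3.075, -0.0]
ft_force: [-0.3, 0.5, -0.5]
grip_width: 0.504
```

```bash
python3 -c "
from h import *
goto((-.045,0.004,.0695))
s=imaging.get_image('side');c=imaging.get_image('scene')
cv2.imwrite('pics/c4.png',np.hstack([cv2.resize(c[90:240,210:370],(400,375)),cv2.resize(s[110:270,300:460],(375,375))]))"
```

```text
t 5.5667 tip box [-0.0445  0.0046  0.0811] F box [-0.4518  0.3368 -0.518 ] shift [ 0.0005 -0.0006  0.0116] spin 0.02056415616694096
```

View pics/c4.png

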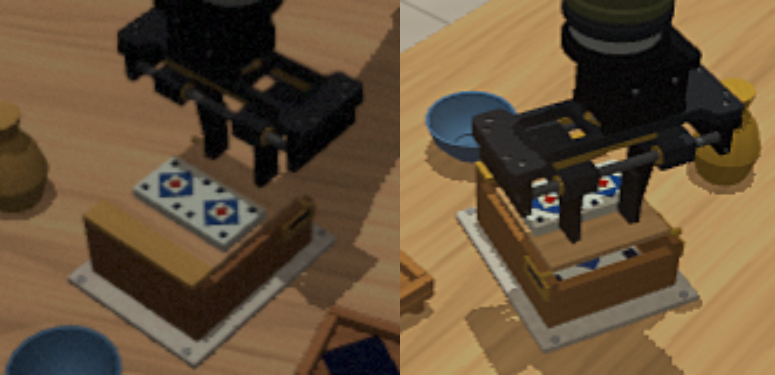

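The tips hang behind the tile step, above the bare panel. I lower them and approach the step.

>>> step_arm(
  increments=[
    {"tx": 0,"ty": 0,"tz": 0.005,"spin": 0,"claw": 0.5},
    {"tx": 0,"ty": 0,"tz": 0.009,"spin": 0,"claw": 0.5},
    {"tx": 0,"ty": 0,"tz": 0.0115,"spin": 0,"claw": 0.5},
    {"tx": -0.003,"ty": 0,"tz": 0.0115,"spin": 0,"claw": 0.5},
    {"tx": -0.006,"ty": 0,"tz": 0.0115,"spin": 0,"claw": 0.5},
    {"tx": -0.009,"ty": 0,"tz": 0.0115,"spin": 0,"claw": 0.5},
    {"tx": -0.012,"ty": 0,"tz": 0.0115,"spin": 0,"claw": 0.5},
    {"tx": -0.014,"ty": 0,"tz": 0.0115,"spin": 0,"claw": 0.5},
  ],
)

```text
time: 6.33
position: [0.5799, -0.0085, 0.2522]
tool_rot: [-0.639, -3.072, -0.001]
ft_force: [-6.4, 2.5, 5.0]
grip_width: 0.501
```

```bash
python3 -c "
from h import *
goto((-.02,0.004,.0695))"
```

```text
t 6.3333 tip box [-0.0323  0.0047  0.0702] F box [-6.8875 -0.2723  4.9888] shift [-0.0123 -0.0007  0.0007] spin 0.012885533137804828
```

Contact reads 7 N back and 5 N up, so I ease up slightly and push on.

>>> step_arm(
  increments=[
    {"tx": 0,"ty": 0,"tz": -0.001,"spin": 0,"claw": 0.5},
    {"tx": -0.002,"ty": 0,"tz": -0.001,"spin": 0,"claw": 0.5},
    {"tx": -0.004,"ty": 0,"tz": -0.001,"spin": 0,"claw": 0.5},
    {"tx": -0.006,"ty": 0,"tz": -0.001,"spin": 0,"claw": 0.5},
    {"tx": -0.008,"ty": 0,"tz": -0.001,"spin": 0,"claw": 0.5},
  ],
)

```text
time: 6.75
position: [0.5867, -0.0115, 0.2526]
tool_rot: [-0.638, -3.072, -0.001]
ft_force: [-6.1, 1.4, 1.7]
grip_width: 0.498
```

```bash
python3 -c "
from h import *
goto((-.02,0.004,.0695))
s=imaging.get_image('side');c=imaging.get_image('scene')
cv2.imwrite('pics/c5.png',np.hstack([cv2.resize(c[90:240,210:370],(400,375)),cv2.resize(s[110:270,300:460],(375,375))]))"
```

```text
t 6.75 tip box [-0.025   0.0047  0.0706] F box [-6.1347 -1.1108  1.7332] shift [-0.005  -0.0007  0.0011] spin 0.033730775465670604
```

View pics/c5.png

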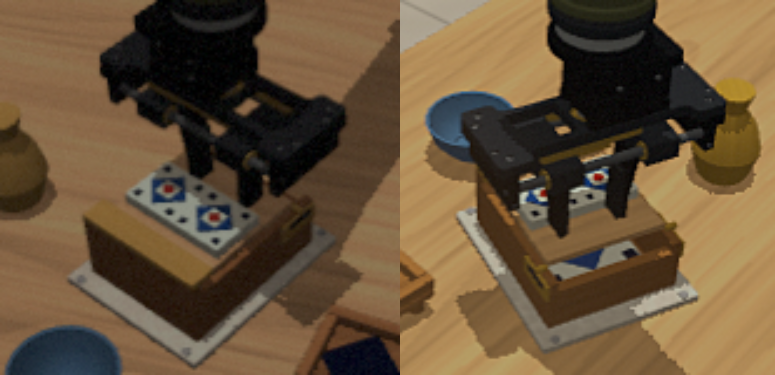

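The lid is sliding at about 6 N. The tile is visibly closer to the lip and the free edge is at or under it, so I continue slowly toward the stop.

>>> step_arm(
  increments=[
    {"tx": -0.002,"ty": 0,"tz": 0,"spin": 0,"claw": 0.5},
    {"tx": -0.004,"ty": 0,"tz": 0,"spin": 0,"claw": 0.5},
    {"tx": -0.006,"ty": 0,"tz": 0,"spin": 0,"claw": 0.5},
    {"tx": -0.0075,"ty": 0,"tz": 0,"spin": 0,"claw": 0.5},
  ],
)

```text
time: 7.18
position: [0.5936, -0.0146, 0.2527]
tool_rot: [-0.638, -3.072, -0.001]
ft_force: [-5.6, 1.8, 2.0]
grip_width: 0.498
```

```bash
python3 -c "
from h import *
goto((-.015,0.004,.0695))"
```

```text
t 7.1833 tip box [-0.0174  0.0046  0.0707] F box [-5.8709 -0.5912  1.9787] shift [-0.0024 -0.0006  0.0011] spin 0.029095036458897994
```

>>> step_arm(
  increments=[
    {"tx": -0.0015,"ty": 0,"tz": 0,"spin": 0,"claw": 0.5},
    {"tx": -0.003,"ty": 0,"tz": 0,"spin": 0,"claw": 0.5},
    {"tx": -0.004,"ty": 0,"tz": 0,"spin": 0,"claw": 0.5},
    {"tx": -0.004,"ty": 0,"tz": 0,"spin": 0,"claw": 0.5},
  ],
)

```text
time: 7.52
position: [0.5965, -0.0158, 0.2525]
tool_rot: [-0.637, -3.069, -0.001]
ft_force: [-8.8, 3.1, 4.6]
grip_width: 0.503
```

```bash
python3 -c "
from h import *
goto((-.015,0.004,.0695))"
```

```text
t 7.5167 tip box [-0.0149  0.0046  0.0705] F box [-9.3133 -0.6847  4.5628] shift [ 0.0001 -0.0006  0.001 ] spin 0.03999554183485543
```

>>> step_arm(
  increments=[
    {"tx": -0.001,"ty": 0,"tz": -0.0005,"spin": 0,"claw": 0.5},
    {"tx": -0.002,"ty": 0,"tz": -0.0005,"spin": 0,"claw": 0.5},
    {"tx": -0.002,"ty": 0,"tz": -0.0005,"spin": 0,"claw": 0.5},
  ],
)

```text
time: 7.77
position: [0.5973, -0.016, 0.2524]
tool_rot: [-0.636, -3.065, -0.002]
ft_force: [-12.6, 4.2, 5.2]
grip_width: 0.501
```

```bash
python3 -c "
from h import *
goto((-.015,0.004,.0695))"
```

```text
t 7.7667 tip box [-0.0147  0.0046  0.0705] F box [-13.2541  -1.231    5.1596] shift [ 0.0003 -0.0006  0.001 ] spin 0.0582761150313047
```

It has hit a hard stop: 2 mm commanded gave 0.2 mm of motion at 13 N. I back off, lift clear and look.

>>> step_arm(
  increments=[
    {"tx": 0.004,"ty": 0,"tz": -0.001,"spin": 0,"claw": 0.5},
    {"tx": 0.01,"ty": 0,"tz": -0.002,"spin": 0,"claw": 0.5},
    {"tx": 0.012,"ty": 0,"tz": -0.015,"spin": 0,"claw": 0.5},
    {"tx": 0.012,"ty": 0,"tz": -0.04,"spin": 0,"claw": 0.5},
    {"tx": 0.03,"ty": 0,"tz": -0.07,"spin": 0,"claw": 0.5},
    {"tx": 0.06,"ty": 0,"tz": -0.1,"spin": 0,"claw": 0.5},
    {"tx": 0.09,"ty": 0,"tz": -0.12,"spin": 0,"claw": 0.5},
    {"tx": 0.1,"ty": 0,"tz": -0.12,"spin": 0,"claw": 0.5},
  ],
)

```text
time: 8.43
position: [0.5077, 0.0229, 0.3794]
tool_rot: [0.636, 3.069, 0.01]
ft_force: [1.2, 0.9, 1.0]
grip_width: 0.498
```

```bash
python3 -c "
from h import *
goto((-.015,0.004,.0695))
s=imaging.get_image('side');c=imaging.get_image('scene')
print(proj('scene',[box2w((.043,y,.076)) for y in(-.05,.05)]),proj('scene',[box2w((.048,y,.075)) for y in(-.06,.06)]))
cv2.imwrite('pics/s6.png',c);cv2.imwrite('pics/c6.png',np.hstack([cv2.resize(c[110:240,220:360],(404,375),interpolation=2),cv2.resize(s[130:270,310:450],(375,375),interpolation=2)]))"
```

```text
t 8.4333 tip box [-0.1093  0.0062  0.1974] F box [0.7204 1.3342 1.0184] shift [-0.0935 -0.0032  0.1285] spin 0.0709606552576929
[[257.0119 168.6503]
 [293.7304 191.6615]] [[251.8352 168.1597]
 [295.8836 195.9222]]
```

View pics/c6.png

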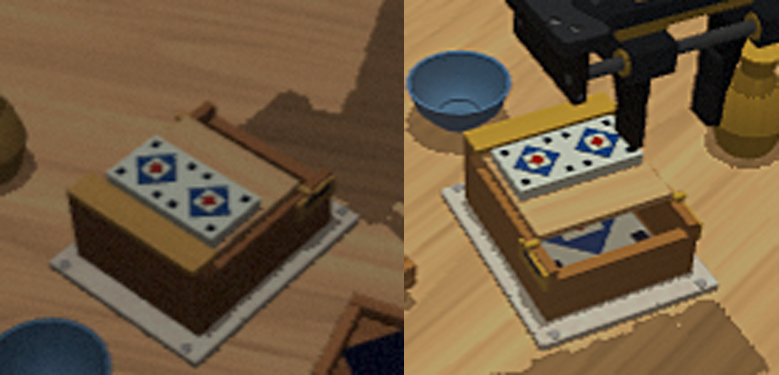

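Both crops show the lid flat. The tile's front edge sits at about (257,169) to (294,193) in full scene pixels, within about 2 px of the spot predicted for full travel. The panel runs under the lip, and the coaster, bowl and vase are in place.

```bash
python3 -c "
from h import *
from bench import workorder
a=cv2.imread('pics/scene0.png').astype(int);b=cv2.imread('pics/s6.png').astype(int)
for n,(x0,y0,x1,y1) in dict(vase=(195,130,232,178),bowl=(208,220,262,265),dish=(325,212,384,264)).items(): print(n,abs(a-b)[y0:y1,x0:x1].mean())
print(workorder.close_job())"
```

```text
vase 2.503566066066066
bowl 2.5426611796982166
dish 3.0561712299000434
the job is handed in; nothing more can be done
None
```

The gift box is closed: the lid lies flat with its front edge under the brass lip, and I've handed the job in. It took about 8.4 s of the 48 s allowed.

- **Folding:** I pushed the open lid over on its hinge with the fingertips, following its arc. It lay flat with about 2 N on the tile.
- **Sliding:** I set the fingertips behind the tile step and pushed the lid forward at about 6–7 N. It hit the forward stop: the last 2 mm I commanded moved it only 0.2 mm, and the force rose to about 13 N. The total travel, about 18 mm, is estimated from fingertip positions, as the slide itself can't be read directly.
- **Retreat:** I then backed off and lifted clear before handing in.
- **Last checks:** The tile's front edge is within about 2 px of where full travel should put it. The side view shows the panel running under the lip and the coaster still in the box. Comparing before and after pictures, the vase, bowl and dish areas changed only at noise level.

One reading was off: while pushing, the fingertips felt 2–5 N upward at a height where they should have been about 4 mm above the panel. I raised the tool's target by 1 mm and carried on. I did not find the cause, but the lid slid normally and the final pictures show nothing wrong.

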